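Centre-punch the drill spot of a bracket blank in its marking jig

ROBOT

A 6-joint arm with a two-finger parallel gripper is mounted at the origin on the work surface. World frame = base frame: x ahead of the robot, y to its left, z up, the work surface at z = 0. Lengths are in m, angles in degrees, forces in N, time in s.
With the tool pointing down it reaches from about 0.35 to 0.875 m from the base axis. Payload 4.2 kg.
Tool frame: the origin (TCP) lies midway between the tips of the shut fingers; the grasp point (between the pads) lies 19 mm behind it; y points along the fingers, x is the direction in which the jaws open and shut, and the axes are right-handed (so a half turn about y gives the same grasp; the last joint's range is limited). The gripper opens to 87 mm and grips with 3 to 60 N. Pads are 19 mm wide; open, the fingers measure 117 mm over their backs; the gripper's body (75 mm by 190 mm) begins 51 mm behind the grasp point.
Start: joints at [14.817, 22.042, 0.453, 0, -68.411, -14.817], TCP at [0.625, 0, 0.223] pointing down, gripper open.
Joint ranges: [-179.83, 179.83], [-69.29, 118.12], [-61.27, 80.66], [-181.25, 117.63], [-171.15, -9.14], [-177.46, 177.46]. Speed limits (degrees/s): [159.86, 159.86, 180, 180, 180, 180].

INTERFACE

Orientations are given as a 3x3 rotation matrix whose columns are the frame's x, y, z axes.
In Python, from station import * gives the robot as it stands.
- The arm moves only by the tool jog_arm, never from a script. Its argument "series" is a list of rows, each a list of 3 entries, a list of its own where there are three numbers: the shift along the tool's x, y, z in m, then the turn, a rotation vector about the tool's x, y, z in degrees, then the finger opening in m, from 0 to 0.087. A call has 1 to 10 rows; each row shifts and turns the commanded pose from where the row before left it, along the tool's axes as they then stand; what a row does not reach is not made up. A row lasts 1/8 s, in which the tool goes at most 62.5 mm and 10.7 degrees, less where a joint would pass 70% of its speed; a pose out of reach is approached as far as the arm can. A call is refused whole if a number of a shift passes 0.0625 or a number of a turn 10.7, either way. A call with a gripper value outside its range is refused whole. The fingers move at their own pace and stop on an object; the grip force is fixed at half the most. Time passes only in rows, so rows that do not move let the fingers close. It gives the time, the measured TCP pose, the force and the opening at its end, in the units of the state.
- sense(): the state, without advancing time (a new reading comes with each control period).
- capture(name): name is "scene" or "side" or "wrist"; returns the picture (480x640x3 uint8, red, green, blue); there is no depth.
- camera_info(name): a dict with "fx", "fy", "cx", "cy" (pixels), "rvec" (rotation vector, rad) and "tvec" (3), from world to camera coordinates, as OpenCV has them. Camera axes: x right, y down, z forward; pixel columns grow to the right and rows downward; lengths in m; the calibration is good to about 2 mm. A picture is of the moment at which its call begins: read the wrist's pose just before it. camera_info takes no time and is no camera call; for the wrist camera it gives the pose at the moment of the call.
- finish_job(): hands the job in, once; it reports no verdict.
The state is a dict: "time_s": time; "joints": joint angles; "joint_velocities": joint speeds; "effort": joint torques, N m; "tcp_pos": TCP position; "ee_rot": TCP orientation; "wrist_force": force on the tool from outside, world axes, zero at the start; "moment": the same for the moment, N m; "gripper_width": opening from 0.0 (shut) to 1.0 (fully open).
Only numpy, scipy, OpenCV 4.12 (cv2) and the standard library are available. Lean on these libraries where they do the work, as an engineer would, in place of code of your own. Each camera call takes 0.05 s, during which the arm holds its last target. There are 200 camera calls.

TASK

Take the automatic centre punch out of the tool block, set its point down through the jig's guide bush onto the drill spot of the bracket blank, and press it straight down, upright and without forcing it against its stop, until its spring snaps. Then stand it back, fully home, in the hole it came from; make no mark anywhere else and leave the other tools and things on the bench where they are.

Things in the scene. Friction and masses are not known exactly. Their poses are not given: they have to be found in the camera images.
- jig: marking jig, fixed: dark steel base 130 x 220 x 12 (own x, y, z); origin: centre of its underside. An aluminium bush plate, 90 x 46 x 5, lies across the blank near the -y end and carries the steel guide bush (22 wide, hole 10 wide). A toggle clamp (red grip, all under 50 high) at the +y end holds the blank, its spindle 78 mm from the bush. Nothing of it moves.
- blank: bracket blank under the bush plate: a flat light-grey sheet strip 46 x 140 x 3 with scribed lines, clamped in the jig. Its frame is the jig's (same origin and axes).
- spot (a point): drill spot: crossing of two scribed lines on the blank's top face, 15 mm above the bench, on the axis of the guide bush's hole (vertical, 10 wide, no chamfer). The hole begins at the blank's face; the bush's rim stands 8 mm above this point. Axes as the jig's.
- block: wooden tool block, fixed: 62 x 150 (own x, y), 66 tall; origin: centre of its underside. Three like holes at own x = 0, y = -45, 0, +45 mm, each 17 wide and 24 deep, with a 9 wide pilot hole below for a tool's nose. Each holds one upright tool; the punch may be in any.
- punch_grip (a point): automatic centre punch, upright in the block and its tallest tool: round steel barrel 15 wide, 92 long, dark knurled grip, brass-ringed cap of the same width; 0.18 kg. This point lies on its axis, 54 mm above the barrel's lower end, 38 below its top: the place to grip, firmly (60 N or more). z: up along the punch.
- punch_foot (a point): lower end of the punch's barrel (tapers from 15 to 12.6 wide over the last 8 mm), on its axis, 54 mm below punch_grip; 42 mm above the bench when home. Below it sticks out the nose, 7 wide with a 7 mm long cone point: by 21 to 35 mm, for the points are changed and reground: its length is not known.
- striker (a point): hidden hammer in the barrel: 6 mm above punch_grip when set, 8.8 when snapped. Pressed on its point the nose sinks in, 2 N at first and 3.5 N per mm; at about 15 to 17 N (4 mm in) the hammer snaps 2.8 mm up: the force drops at once by 3 to 6 N. Some 3 mm below the snap comes a hard stop; over 22 N on the jig spoils the work. It resets when lifted.
- drift: short eight-sided dark steel drift standing in the block, top 42 mm above the block: leave. Origin: its shoulder, at the bottom of the hole.
- awl: wood-handled scribing awl standing in the block, top 50 mm above the block: leave. Origin: its shoulder, at the bottom of the hole.
- hammer_ball: ball-pein hammer lying on the bench between robot and jig, 265 long, 28 high: leave.
- snips: tin snips with red handles lying on the bench, 250 long, 16 high: leave.
- rule: steel rule 300 x 30 x 4 lying on the bench: leave.
- tub: white plastic tub of rivets, 64 wide, 42 high: leave.
- offcut: folded grey sheet offcut, 110 x 70, flange 31 high: leave.
- tape: yellow tape measure, 62 x 36 x 58: leave.

How it is judged:
By the outcome, as a careful person would: the job done as asked, in the order asked, and still so for the second after the job is handed in, with the robot touching nothing.
It also fails if it takes over 66 s, if anything falls off the work surface, if the arm or the gripper's body presses on something with over 40 N, if the wrist force passes 120 N, or if a joint passes its speed limit or range.

## Working session

There is one attempt and no reset: what is moved stays moved. The work goes in short steps, Python scripts to look and compute and a tool call to move; the robot and the scene stay as the last step left them, time stands still between calls to the robot, and variables do not carry over. Pictures are saved under pics/ and viewed, about 8 in all and at most 12, crops included, and the job is handed in when it is done.

Besides the shell and the picture viewer there is one more tool, called after "Request:" as name(argument=value, ...), one argument or row to a line, values as JSON. jog_arm: Moves the arm, as the interface text tells. Its arguments: {"type":"object","properties":{"series":{"type":"array","items":{"type":"array"}}},"required":["series"]}

```bash
mkdir -p pics; ls
cat > h.py <<'E'
from station import *
import numpy as np, cv2
def cam(n):
    c=camera_info(n); R,_=cv2.Rodrigues(np.array(c["rvec"],float)); t=np.array(c["tvec"],float).ravel()
    K=np.array([[c["fx"],0,c["cx"]],[0,c["fy"],c["cy"]],[0,0,1]]); return K,R,t
def ray(C,u,v):
    K,R,t=C; d=R.T@np.linalg.inv(K)@np.array([u,v,1.]); return -R.T@t,d
def onz(C,u,v,z):
    o,d=ray(C,u,v); return o+d*(z-o[2])/d[2]
def two(C1,p1,C2,p2):
    o1,d1=ray(C1,*p1);o2,d2=ray(C2,*p2); d1/=np.linalg.norm(d1);d2/=np.linalg.norm(d2)
    s=np.linalg.lstsq(np.c_[d1,-d2],o2-o1,rcond=None)[0]; a=o1+s[0]*d1;b=o2+s[1]*d2
    return (a+b)/2,np.linalg.norm(a-b)
def proj(C,p):
    K,R,t=C; q=K@(R@np.array(p)+t); return q[:2]/q[2]
def snap(n,f):
    C=cam(n); im=capture(n)[:,:,::-1].copy(); cv2.imwrite("pics/"+f,im); return C,im
E
python3 - <<'E'
from h import *
for n in("scene","side","wrist"):
    C,im=snap(n,n+"0.png"); print(n,C[0][0,0],-C[1].T@C[2], C[1][2])
s=sense();print(s)
E
```

```text
pics
scene 584.9427352164291 [ 1.01889099 -0.74755855  1.12668174] [-0.32217007  0.55987851 -0.76337573]
side 435.6277492459924 [-0.0246383   0.67252264  0.64054455] [ 0.55527238 -0.63976837 -0.53138406]
wrist 421.8126521921246 [ 0.62473538 -0.07982199  0.38388745] [-0.00185793  0.29541775 -0.95536637]
{'time_s': 0.15, 'joints': array([ 1.48173676e+01,  2.20803925e+01,  3.98472672e-01, -1.91216111e-02,
       -6.84122421e+01, -1.48166045e+01]), 'joint_velocities': array([ 0.07427114, -0.07791449,  0.23361855,  0.14494695, -0.00823523,
       -0.05594864]), 'effort': array([ 3.86667998e-04, -3.91052306e+01,  1.87588084e+01,  4.22235444e+00,
        1.23758311e-02, -1.38926293e-04]), 'tcp_pos': array([6.24548380e-01, 1.69358887e-05, 2.21722090e-01]), 'ee_rot': array([[-9.99998603e-01, -1.66812708e-03, -1.09624422e-04],
       [ 1.09825216e-04, -1.20279358e-04, -9.99999987e-01],
       [ 1.66811387e-03, -9.99998601e-01,  1.20462392e-04]]), 'wrist_force': array([-1.11064261,  0.04621288,  0.18081493]), 'moment': array([-0.02594145,  0.01840426,  0.03105082]), 'gripper_width': 0.9974152406276764}
```

View pics/scene0.png

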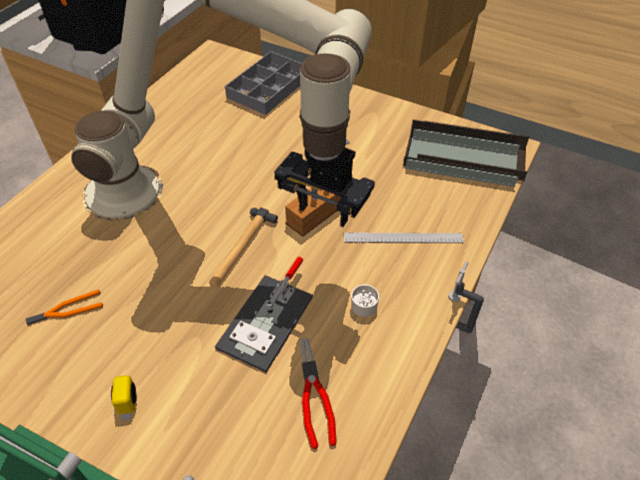

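View pics/side0.png

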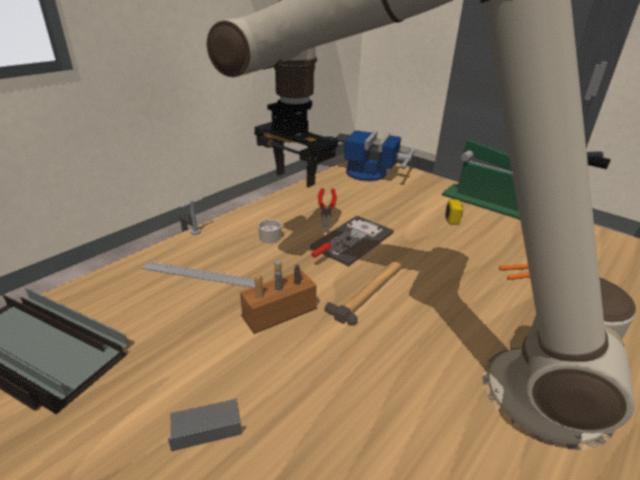

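Run:
```python
from h import *
S=cam("side");W=cam("scene")
print("bush",two(W,(252,337),S,(365,228)), onz(W,252,337,.023))
for p in [(241,290),(256,309),(317,289),(303,273)]: print("blocktop side",p,onz(S,*p,.066))
print("punch top",onz(S,278,262,.134))
im=cv2.imread("pics/side0.png");w=cv2.imread("pics/wrist0.png")
a=cv2.resize(im[230:340,220:400],(720,440),interpolation=cv2.INTER_CUBIC);cv2.imwrite("pics/c1.png",a)
```

```text
bush (array([ 0.56857843, -0.22781084,  0.01614802]), np.float64(0.001746034743742374)) [ 0.5720845  -0.23054123  0.023     ]
blocktop side (241, 290) [0.55812502 0.23149857 0.066     ]
blocktop side (256, 309) [0.49053435 0.25030709 0.066     ]
blocktop side (317, 289) [0.44403991 0.1204917  0.066     ]
blocktop side (303, 273) [0.50421162 0.09910428 0.066     ]
punch top [0.50401892 0.1741228  0.134     ]
```

View pics/c1.png

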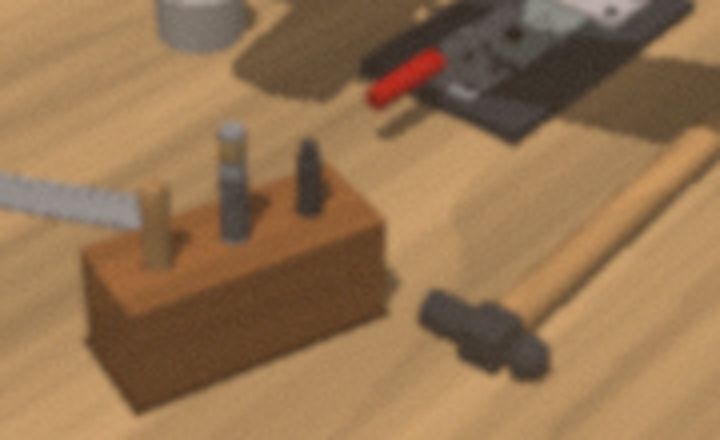

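View pics/wrist0.png

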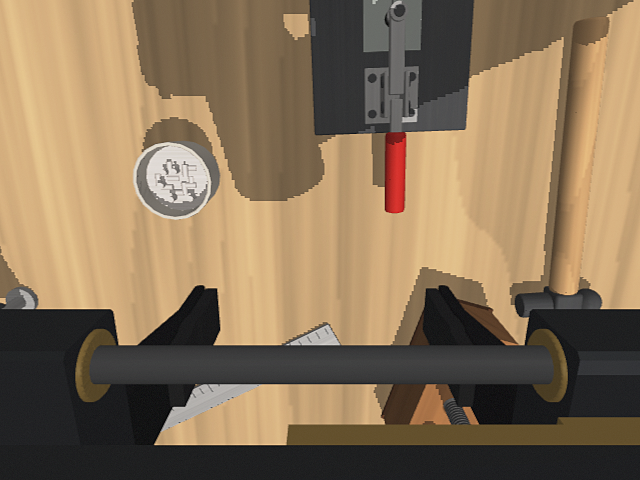

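The side view and its crop show the punch (brass ring, tallest) in the middle hole at about (278,262), with the awl on the left and the drift on the right. The bush is at (252,337) in the scene view. In the wrist view the tub is at (175,180), the clamp grip at (395,170), and the block is behind the right finger. I'll go above the punch, yawed 21° to suit the block.

Request:
jog_arm(
  series=[
    [[0,0,0],[0,10.5,0],0.07],
    [[0,0,0],[0,10.5,0],0.07],
    [[0.0437,0,-0.0298],[0,0,0],0.07],
    [[0.0437,0,-0.0298],[0,0,0],0.07],
    [[0.0437,0,-0.0298],[0,0,0],0.07],
    [[0.0437,0,-0.0298],[0,0,0],0.07],
    [[0,0,0],[0,0,0],0.07],
    [[0,0,0],[0,0,0],0.07],
  ],
)

```text
time_s: 1.15
tcp_pos: [0.5044, 0.174, 0.2225]
ee_rot: [[-0.934, -0.0, -0.358], [0.358, -0.0, -0.934], [0.0, -1.0, 0.0]]
wrist_force: [-0.4, -0.1, 0.7]
gripper_width: 0.804
```

Run:
```python
from h import *
s=sense();print(s['time_s'],s['tcp_pos'],s['ee_rot'],s['gripper_width'],s['wrist_force'])
C,im=snap("wrist","w1.png");print(proj(C,[.504,.174,.134]),proj(C,[.504,.174,.066]))
```

```text
1.15 [0.50444022 0.17403622 0.22251687] [[-9.33839234e-01 -8.92038867e-05 -3.57692992e-01]
 [ 3.57693003e-01 -1.81576983e-04 -9.33839217e-01]
 [ 1.83532734e-05 -9.99999980e-01  2.01471317e-04]] 0.8036363812555355 [-0.41104872 -0.078432    0.67057336]
[320.69706739 242.05350897] [320.7344492  215.56679904]
```

View pics/w1.png

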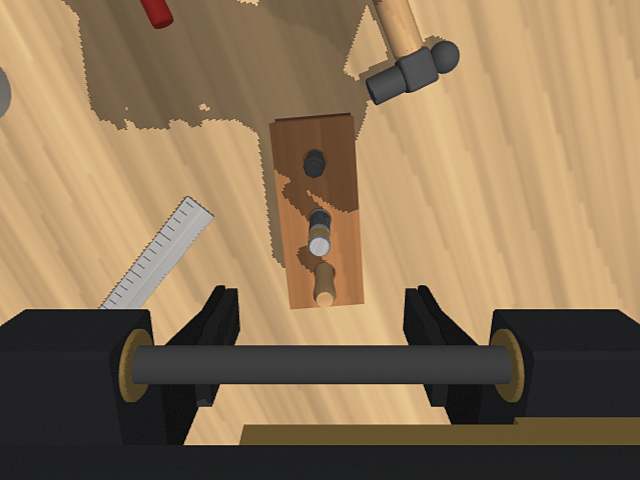

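Run:
```python
from h import *
C=cam("wrist");im=cv2.imread("pics/w1.png")
T=onz(C,319.3,245,.134);print("top",T)
c=[onz(C,*p,.066)[:2] for p in[(270.5,123),(354.5,115.5),(364,304),(291,308)]]
c=np.array(c);print(c,c.mean(0)); e=c[[3,2]].mean(0)-c[[0,1]].mean(0);print(e,np.linalg.norm(e),np.degrees(np.arctan2(e[0],e[1])), [np.linalg.norm(c[i]-c[i-1]) for i in range(4)])
S=sense();d=T-S['tcp_pos'];print(S['ee_rot'].T@d)
```

```text
top [0.50577727 0.17497969 0.134     ]
[[0.51342809 0.09550313]
 [0.45450818 0.11259533]
 [0.49794684 0.25696518]
 [0.55590876 0.23852767]] [0.50544797 0.17589783]
[0.04295966 0.1436972 ] 0.14998139093342125 16.644542775726407 [np.float64(0.1491999592791333), np.float64(0.06134899324897792), np.float64(0.150763295269841), np.float64(0.06082372644864937)]
[-0.00047189  0.08843051 -0.00170397]
```

Request:
jog_arm(
  series=[
    [[-0.0008,0,-0.0015],[0,-4.4,0],0.06],
    [[0,0.045,0],[0,0,0],0.06],
    [[0,0.045,0],[0,0,0],0.06],
    [[0,0.04,0],[0,0,0],0.06],
    [[0,0.0155,0],[0,0,0],0.06],
    [[0,0,0],[0,0,0],0.06],
  ],
)

```text
time_s: 1.95
tcp_pos: [0.5061, 0.1743, 0.0765]
ee_rot: [[-0.958, -0.001, -0.287], [0.287, -0.001, -0.958], [0.001, -1.0, 0.002]]
wrist_force: [1.5, 0.9, -0.1]
gripper_width: 0.692
```

Run:
```python
from h import *
s=sense();print(s['time_s'],s['tcp_pos'],s['ee_rot'],s['gripper_width'],s['wrist_force'])
C,im=snap("wrist","w2.png")
cv2.imwrite("pics/w2c.png",im[150:450,120:520])
```

```text
1.95 [0.50612921 0.17426335 0.07651326] [[-9.58013114e-01 -1.24591199e-03 -2.86721678e-01]
 [ 2.86723198e-01 -1.28500377e-03 -9.58012608e-01]
 [ 8.25160962e-04 -9.99998398e-01  1.58828233e-03]] 0.691572420178709 [ 1.54127756  0.94202127 -0.07759928]
```

View pics/w2c.png

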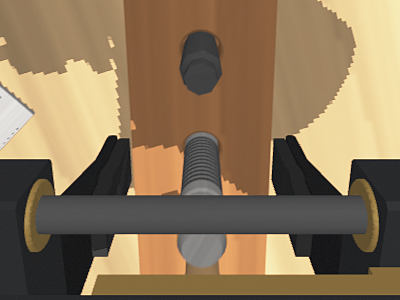

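The punch stands centrally between the fingers (crop column 202), and the drift is well clear. Closing.

Request:
jog_arm(
  series=[
    [[0,0,0],[0,0,0],0.03],
    [[0,0,0],[0,0,0],0.02],
    [[0,0,0],[0,0,0],0.0],
    [[0,0,0],[0,0,0],0.0],
    [[0,0,0],[0,0,0],0.0],
    [[0,0,0],[0,0,0],0.0],
    [[0,0,0],[0,0,0],0.0],
    [[0,0,0],[0,0,0],0.0],
  ],
)

```text
time_s: 3.0
tcp_pos: [0.5059, 0.1751, 0.0771]
ee_rot: [[-0.958, 0.0, -0.286], [0.286, 0.0, -0.958], [-0.0, -1.0, -0.0]]
wrist_force: [1.3, -0.1, 1.0]
gripper_width: 0.158
```

Run:
```python
from h import *
s=sense();print(s['time_s'],s['tcp_pos'],s['ee_rot'],s['gripper_width'],s['wrist_force'],s['moment'])
```

```text
3.0 [0.50589416 0.17508789 0.07708936] [[-9.58341150e-01  1.69313839e-04 -2.85626000e-01]
 [ 2.85626008e-01  2.63496883e-05 -9.58341162e-01]
 [-1.54734265e-04 -9.99999985e-01 -7.36124264e-05]] 0.15812323822688581 [ 1.33133572 -0.08496903  0.95677401] [-0.02192436 -0.16638682  0.00658554]
```

Request:
jog_arm(
  series=[
    [[0,-0.01,0],[0,0,0],0.0],
    [[0,-0.03,0],[0,0,0],0.0],
    [[0,-0.05,0],[0,0,0],0.0],
    [[0,-0.05,0],[0,0,0],0.0],
    [[0,0,0],[0,0,0],0.0],
  ],
)

```text
time_s: 3.62
tcp_pos: [0.5078, 0.1762, 0.2221]
ee_rot: [[-0.958, 0.009, -0.285], [0.285, 0.005, -0.958], [-0.007, -1.0, -0.007]]
wrist_force: [0.3, 0.1, -2.3]
gripper_width: 0.162
```

Request:
jog_arm(
  series=[
    [[-0.013,0,0.0218],[0,0,0],0.0],
    [[-0.0259,0,0.0436],[0,0,0],0.0],
    [[-0.0259,0,0.0436],[0,0,0],0.0],
    [[-0.0259,0,0.0436],[0,0,0],0.0],
    [[-0.0259,0,0.0436],[0,0,0],0.0],
    [[-0.0259,0,0.0436],[0,0,0],0.0],
    [[-0.013,0,0.0218],[0,0,0],0.0],
    [[0,0,0],[0,0,0],0.0],
    [[0,0,0],[0,0,0],0.0],
  ],
)

```text
time_s: 4.75
tcp_pos: [0.5793, -0.1196, 0.2161]
ee_rot: [[-0.958, -0.002, -0.286], [0.286, 0.001, -0.958], [0.002, -1.0, 0.0]]
wrist_force: [0.3, 0.7, -1.6]
gripper_width: 0.162
```

Run:
```python
from h import *
s=sense();print(s['time_s'],s['tcp_pos'],s['ee_rot'],s['gripper_width'],s['wrist_force'],s['moment'])
C,im=snap("wrist","w3.png"); snap("side","s3.png"); snap("scene","sc3.png")
p=s['tcp_pos']
for n in("scene","side","wrist"): print(n,proj(cam(n),[p[0],p[1],p[2]+.019-.054]),proj(cam(n),[p[0],p[1],p[2]+.019-.085]))
print(proj(C,[.57,-.229,.023]))
```

```text
4.75 [ 0.57929307 -0.11961674  0.21614298] [[-9.58277394e-01 -2.11928290e-03 -2.85832021e-01]
 [ 2.85831580e-01  5.14504334e-04 -9.58279731e-01]
 [ 2.17792767e-03 -9.99997622e-01  1.12720108e-04]] 0.161898370485836 [ 0.28189844  0.65430509 -1.6379488 ] [0.03457463 0.01352816 0.01923204]
scene [277.31224152 257.97562588] [278.09424092 267.16304346]
side [340.9102022  185.40288423] [340.28026377 196.59908968]
wrist [320.69175557 272.67305529] [320.6907156  252.56079451]
[291.23996719  71.53804478]
```

View pics/w3.png

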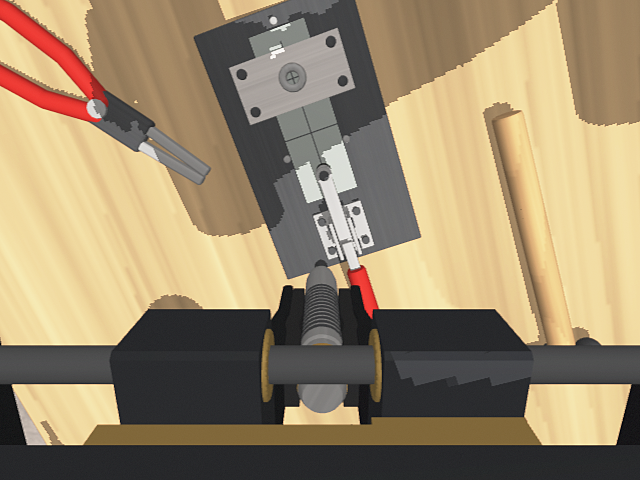

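The wrist view shows the bush at (292,76) with the scribed cross inside it, and the punch held straight with its dark tip at (321,262). Estimating, then going closer.

Run:
```python
from h import *
C=cam("wrist")
B=onz(C,292,76.5,.023);X=onz(C,292,76.5,.015);print(B,X)
# plate corner bolts check, z=.020
q=[onz(C,*p,.020)[:2] for p in[(241,75),(334,42),(343,81),(256,112)]];print(np.mean(q,0))
im=cv2.imread("pics/w3.png")
a=cv2.resize(im[50:104,262:322],(480,432),interpolation=cv2.INTER_CUBIC)
b=cv2.resize(im[246:300,291:351],(480,432),interpolation=cv2.INTER_CUBIC)
s=cv2.resize(cv2.imread("pics/s3.png")[150:204,310:370],(480,432),interpolation=cv2.INTER_CUBIC)
cv2.imwrite("pics/c2.png",cv2.resize(np.hstack([a,b,s]),(795,238)))
s=sense();print(s['ee_rot'].T@(B-s['tcp_pos']))
```

```text
[ 0.57156303 -0.22492253  0.023     ] [ 0.57189769 -0.22558145  0.015     ]
[ 0.57116197 -0.22392047]
[-0.02232453  0.19391868  0.10383859]
```

View pics/c2.png

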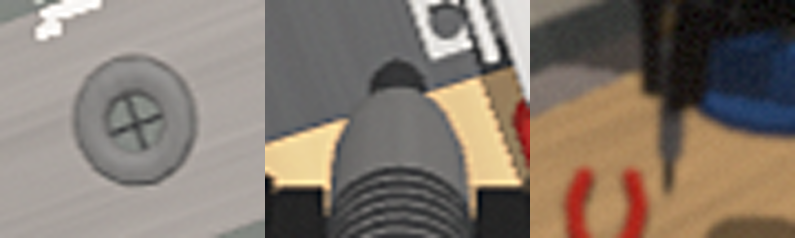

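Request:
jog_arm(
  series=[
    [[-0.0074,0,0.023],[0,0,0],0.0],
    [[-0.0074,0.02,0.023],[0,0,0],0.0],
    [[-0.0074,0.033,0.023],[0,0,0],0.0],
    [[0,0.033,0],[0,0,0],0.0],
    [[0,0,0],[0,0,0],0.0],
    [[0,0,0],[0,0,0],0.0],
  ],
)

```text
time_s: 5.65
tcp_pos: [0.5828, -0.1921, 0.1327]
ee_rot: [[-0.959, 0.002, -0.284], [0.284, -0.001, -0.959], [-0.003, -1.0, 0.0]]
wrist_force: [0.8, -0.3, -0.7]
gripper_width: 0.162
```

Run:
```python
from h import *
s=sense();p=s['tcp_pos'];print(s['time_s'],p,s['ee_rot'],s['wrist_force'])
C,im=snap("wrist","w4.png");
for n in("scene","wrist"): print(n,proj(cam(n),[p[0],p[1],p[2]+.019-.054]),proj(cam(n),[p[0],p[1],p[2]+.019-.076]),proj(cam(n),[p[0],p[1],p[2]+.019-.089]),proj(cam(n),[.5718,-.225,.023]))
D,sc=snap("scene","sc4.png")
a=im[60:360,220:420]
a=cv2.resize(a,(400,600),interpolation=cv2.INTER_CUBIC)
b=cv2.resize(sc[250:370,210:290],(400,600),interpolation=cv2.INTER_CUBIC)
cv2.imwrite("pics/c3.png",np.hstack([a,b]))
```

```text
5.65 [ 0.58281352 -0.19213239  0.13265278] [[-9.58791972e-01  2.43331640e-03 -2.84098634e-01]
 [ 2.84097196e-01 -9.24721198e-04 -9.58795040e-01]
 [-2.59576372e-03 -9.99996612e-01  1.95316895e-04]] [ 0.79511109 -0.2986218  -0.73010806]
scene [263.07105116 306.81337084] [263.81007906 312.60062303] [264.23754447 315.94806102] [253.26537967 335.02201474]
wrist [320.85489376 274.04974537] [321.00474807 259.11500115] [321.08126158 251.48953041] [323.10525932 181.09833295]
```

View pics/c3.png

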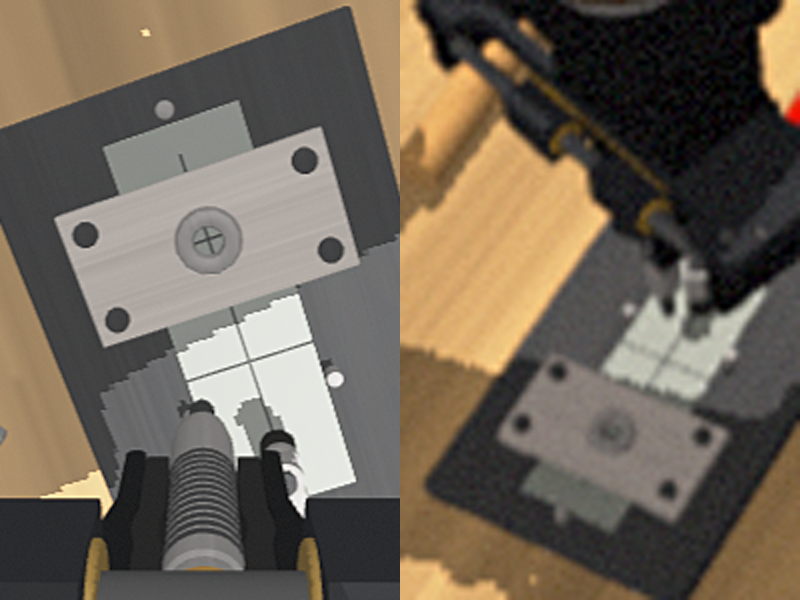

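Run:
```python
from h import *
C=cam("wrist");s=sense();p=s['tcp_pos'];R=s['ee_rot']
im=cv2.imread("pics/w4.png");g=cv2.GaussianBlur(cv2.cvtColor(im,6),(3,3),0)
c=cv2.HoughCircles(g[150:210,294:354],cv2.HOUGH_GRADIENT,1,10,param1=80,param2=12,minRadius=12,maxRadius=20);print(c[0][:2]+[294,150,0] if c is not None else c)
B=onz(C,324.2,180,.023);X=onz(C,324,179.6,.015);print(B,X,R.T@(B-p),R.T@(X-p))
for L in(19,21,23): print(L,proj(C,[p[0],p[1],p[2]-.035-L/1e3]))
e=R[:,2]*.0063;print("foot far edge",proj(C,[p[0]+e[0],p[1]+e[1],p[2]-.035]))
r=im[240:285,321].astype(int).sum(1)//3;print(r)
D=cam("scene");print(onz(D,210+212/5,250+432/5,.023))
```

```text
[[323.5        179.5         16.79999924]]
[ 0.57088119 -0.22546481  0.023     ] [ 0.57127645 -0.22449536  0.015     ] [0.00259589 0.11016666 0.035452  ] [0.00252354 0.11816742 0.0344134 ]
19 [320.523705   261.41485377]
21 [320.54078037 260.15225239]
23 [320.55757703 258.91026004]
foot far edge [320.32632447 262.78914998]
[225 225 225 225 225 227 234 168 119 234 230 226 225 225 225 225 225 227
 236 180  61  51  58  60  55  67 125 123 124 125 123 123 124 124 125 123
 124 123 124 126 123 124 126 113  58]
[ 0.57202931 -0.22884628  0.023     ]
```

Run:
```python
from h import *
im=cv2.imread("pics/w4.png")
a=cv2.resize(im[155:205,299:349],(400,400),interpolation=cv2.INTER_NEAREST)
b=cv2.resize(im[248:298,296:346],(400,400),interpolation=cv2.INTER_NEAREST)
o=np.hstack([a,b])
for k in range(0,400,40): cv2.putText(o,str(155+k//8),(0,k+8),0,.3,(0,0,255));cv2.putText(o,str(299+k//8),(k,396),0,.3,(0,0,255));cv2.putText(o,str(248+k//8),(770,k+8),0,.3,(0,0,255))
cv2.imwrite("pics/c4.png",o)
```

```text
(no output)
```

View pics/c4.png

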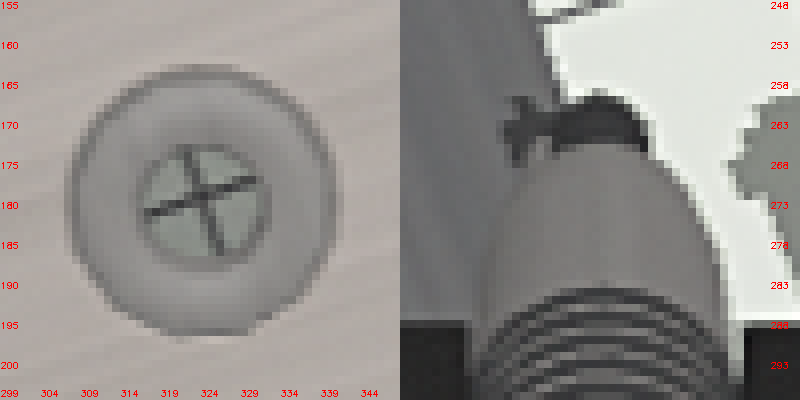

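Run:
```python
from h import *
C=cam("wrist");s=sense();p=s['tcp_pos'];R=s['ee_rot'];im=cv2.imread("pics/w4.png")
y,z=R[:,1],R[:,2]
g=p-.019*y
print("cap near edge pred",proj(C,g-.038*y-.0075*z),"cap axis",proj(C,g-.038*y), "grip far edge",proj(C,g+.0075*z))
print("foot far",proj(C,g+.054*y+.0063*z),"taper start far",proj(C,g+.046*y+.0075*z))
print(im[385:425,321].astype(int).sum(1)//3)
L=R.T@(onz(C,324.3,180.6,.023)-p);print(L)
for dz in(-.0016,-.001,0): print(dz,[proj(C,g+(.054+l)*y+dz*z+.0035*z) for l in(.014,.017,.02)])
```

```text
cap near edge pred [319.55383265 413.51617214] cap axis [319.49981174 392.30686923] grip far edge [319.7763281  310.20960321]
foot far [320.05524807 262.81401908] taper start far [320.0191311  266.30949917]
[144 142 140 138 137 134 133 132 134 134 134 134 133 134 135 134 133 133
 134 134 134 133 135 137 135 136 136 129 195 206 204 204 203 203 203 204
 204 206 214 169]
[0.00266119 0.11016656 0.0350614 ]
-0.0016 [array([320.11971682, 261.36090074]), array([320.12945624, 259.43340974]), array([320.13895363, 257.55381745])]
-0.001 [array([320.11777442, 260.30307803]), array([320.12754588, 258.3874054 ]), array([320.13707433, 256.5193744 ])]
0 [array([320.11453027, 258.53632754]), array([320.12435533, 256.64043996]), array([320.13393573, 254.79176248])]
```

The zoom shows the bush outer circle centred at (324,180), the cross at (324,179), and the nose (dark half-ellipse) with its far edge at row 259, centred on column 320.5. Relative to the nose, the bush is about +2.1 mm in tool x and +36.8 mm in tool z, with a nose about 24 mm long.

Request:
jog_arm(
  series=[
    [[0.0021,0,0.0184],[0,0,0],0.0],
    [[0,0,0.0184],[0,0,0],0.0],
    [[0,0.018,0],[0,0,0],0.0],
    [[0,0.018,0],[0,0,0],0.0],
    [[0,0,0],[0,0,0],0.0],
    [[0,0,0],[0,0,0],0.0],
    [[0,0,0],[0,0,0],0.0],
  ],
)

```text
time_s: 6.62
tcp_pos: [0.5697, -0.2276, 0.0962]
ee_rot: [[-0.958, 0.002, -0.286], [0.286, -0.0, -0.958], [-0.002, -1.0, -0.0]]
wrist_force: [0.5, 0.5, -1.6]
gripper_width: 0.163
```

Run:
```python
from h import *
s=sense();p=s['tcp_pos'];print(s['time_s'],p,s['ee_rot'],s['wrist_force'],s['moment'])
C,im=snap("wrist","w5.png")
a=cv2.resize(im[220:290,285:355],(600,600),interpolation=cv2.INTER_NEAREST)
k=600/70
for i in range(0,70,10): cv2.putText(a,str(220+i),(0,int(i*k)+8),0,.35,(0,0,255));cv2.putText(a,str(285+i),(int(i*k),595),0,.35,(0,0,255))
cv2.imwrite("pics/c5.png",a)
R=s['ee_rot'];y,z=R[:,1],R[:,2];g=p-.019*y
for dz in(0,-.0014): print("foot far",proj(C,g+.054*y+(.0063+dz)*z),"shoulder far/axis",proj(C,g+.071*y+(.0035+dz)*z),"tip",proj(C,g+.078*y+dz*z))
```

```text
6.625 [ 0.56973168 -0.22755906  0.09615491] [[-9.58315940e-01  1.97753753e-03 -2.85703778e-01]
 [ 2.85703400e-01 -4.77077598e-04 -9.58317974e-01]
 [-2.03141263e-03 -9.99997931e-01 -1.07798128e-04]] [ 0.51926507  0.51723309 -1.6447289 ] [0.00268656 0.01762408 0.0112027 ]
foot far [320.05162162 262.78211599] shoulder far/axis [320.12025932 256.61057677] tip [320.15248994 258.30850259]
foot far [320.05638106 265.41283503] shoulder far/axis [320.12453737 259.05532662] tip [320.15657106 260.67009337]
```

View pics/c5.png

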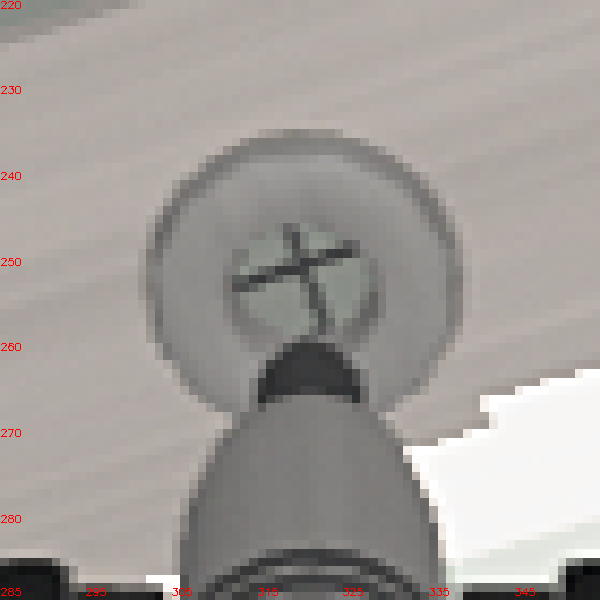

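Run:
```python
from h import *
C=cam("wrist");s=sense();p=s['tcp_pos'];R=s['ee_rot']
for uv,h in(((319.9,252.6),.023),((319.9,250.4),.015)): print(R.T@(onz(C,*uv,h)-p)*1e3)
# nose shoulder far edge, barrel end edge
print("barrel end",R.T@(onz(C,320.9,266.2,p[2]-.035)-p)*1e3-[0,0,6.3])
print("nose",R.T@(onz(C,320.9,259.2,p[2]-.052)-p)*1e3-[0,0,3.5])
```

```text
[-0.18731675 73.00758456 -1.48225608]
[-0.20780067 81.00784962 -2.8328792 ]
barrel end [ 0.4089403  34.99861737 -1.82127319]
nose [ 0.40636755 51.99904326 -1.48386176]
```

Request:
jog_arm(
  series=[
    [[-0.0006,0,-0.0007],[0,0,0],0.0],
    [[0,0.006,0],[0,0,0],0.0],
    [[0,0.006,0],[0,0,0],0.0],
    [[0,0,0],[0,0,0],0.0],
    [[0,0,0],[0,0,0],0.0],
    [[0,0,0],[0,0,0],0.0],
    [[0,0,0],[0,0,0],0.0],
  ],
)

```text
time_s: 7.55
tcp_pos: [0.57, -0.2267, 0.0832]
ee_rot: [[-0.958, 0.0, -0.286], [0.286, -0.0, -0.958], [-0.0, -1.0, -0.0]]
wrist_force: [0.5, 0.6, -2.4]
gripper_width: 0.158
```

Run:
```python
from h import *
s=sense();p=s['tcp_pos'];print(s['time_s'],p,s['ee_rot'],s['wrist_force'],s['moment'])
C,im=snap("wrist","w6.png")
a=cv2.resize(im[230:290,285:355],(700,600),interpolation=cv2.INTER_NEAREST)
for i in range(0,70,10): cv2.putText(a,str(230+i),(0,i*10+8),0,.35,(0,0,255));cv2.putText(a,str(285+i),(i*10,595),0,.35,(0,0,255))
cv2.imwrite("pics/c6.png",a)
```

```text
7.55 [ 0.56995988 -0.22673317  0.08320129] [[-9.58308011e-01  2.90720703e-04 -2.85737066e-01]
 [ 2.85737069e-01 -3.43788429e-05 -9.58308054e-01]
 [-2.88423301e-04 -9.99999957e-01 -5.01241609e-05]] [ 0.48570044  0.58546968 -2.43433324] [ 0.00712203  0.0227652  -0.06169221]
```

View pics/c6.png

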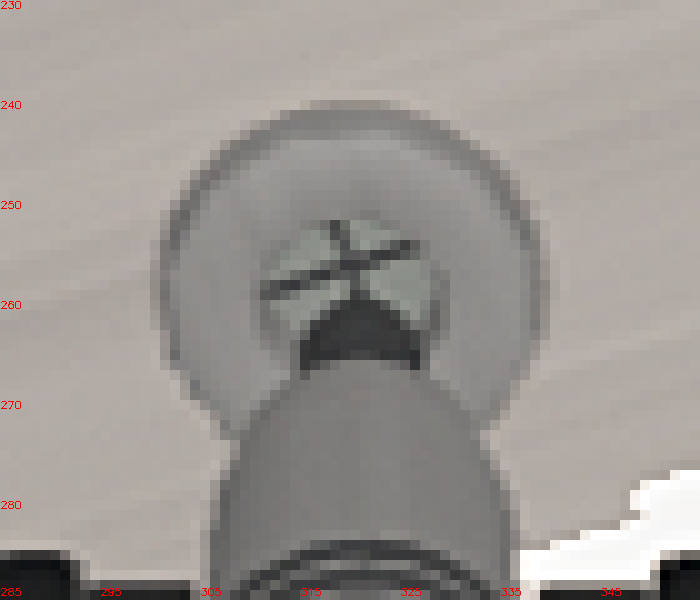

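Run:
```python
from h import *
C=cam("wrist");s=sense();p=s['tcp_pos'];R=s['ee_rot']
f=lambda u,v,z:R.T@(onz(C,u,v,z)-p)*1e3
print("cross",f(319.8,255.7,.015)); 
for h in(.020,.023): print("outer top",h,f(319.5,239.5,h)-[0,0,11])
print("hole top",f(319.5,251,.023)-[0,0,5])
print("barrel end",f(320.5,265.8,p[2]-.035)-[0,0,6.3],"nose",f(320.5,259,p[2]-.052)-[0,0,3.5])
```

```text
cross [-0.22945208 68.1992479  -1.72067239]
outer top 0.02 [-0.36297871 63.19900845 -1.33302701]
outer top 0.023 [-0.35143148 60.19898206 -0.39827108]
hole top [-0.36578158 60.19915044 -1.1104413 ]
barrel end [ 0.21574426 34.99982335 -1.60988982] nose [ 0.19645549 51.99989242 -1.3715164 ]
```

Request:
jog_arm(
  series=[
    [[-0.0005,0,0.0001],[0,0,0],0.0],
    [[0,0,0],[0,0,0],0.0],
    [[0,0.0025,0],[0,0,0],0.0],
    [[0,0.0025,0],[0,0,0],0.0],
    [[0,0,0],[0,0,0],0.0],
    [[0,0,0],[0,0,0],0.0],
  ],
)

```text
time_s: 8.35
tcp_pos: [0.5704, -0.227, 0.078]
ee_rot: [[-0.958, -0.0, -0.286], [0.286, -0.0, -0.958], [0.0, -1.0, 0.0]]
wrist_force: [-0.5, -0.1, -2.1]
gripper_width: 0.158
```

Run:
```python
from h import *
s=sense();print(s['tcp_pos'],s['wrist_force'],s['moment'])
```

```text
[ 0.57035876 -0.22695627  0.07800322] [-0.51425925 -0.05490709 -2.10142364] [-0.02944037 -0.04502192  0.01864959]
```

Request:
jog_arm(
  series=[
    [[0,0.001,0],[0,0,0],0.0],
    [[0,0.001,0],[0,0,0],0.0],
    [[0,0,0],[0,0,0],0.0],
    [[0,0,0],[0,0,0],0.0],
  ],
)

```text
time_s: 8.85
tcp_pos: [0.5703, -0.2269, 0.0761]
ee_rot: [[-0.958, -0.0, -0.286], [0.286, 0.0, -0.958], [0.0, -1.0, -0.0]]
wrist_force: [0.3, 0.1, -2.2]
gripper_width: 0.163
```

Request:
jog_arm(
  series=[
    [[0,0.001,0],[0,0,0],0.0],
    [[0,0,0],[0,0,0],0.0],
    [[0,0,0],[0,0,0],0.0],
  ],
)

```text
time_s: 9.22
tcp_pos: [0.5703, -0.2269, 0.0751]
ee_rot: [[-0.958, 0.0, -0.286], [0.286, -0.0, -0.958], [-0.0, -1.0, 0.0]]
wrist_force: [-0.1, 0.9, -1.7]
gripper_width: 0.16
```

Request:
jog_arm(
  series=[
    [[0,0.001,0],[0,0,0],0.0],
    [[0,0,0],[0,0,0],0.0],
    [[0,0,0],[0,0,0],0.0],
  ],
)

```text
time_s: 9.6
tcp_pos: [0.5704, -0.2269, 0.0741]
ee_rot: [[-0.958, 0.0, -0.286], [0.286, -0.0, -0.958], [-0.0, -1.0, 0.0]]
wrist_force: [0.1, -0.8, -2.6]
gripper_width: 0.156
```

Request:
jog_arm(
  series=[
    [[0,0.001,0],[0,0,0],0.0],
    [[0,0,0],[0,0,0],0.0],
    [[0,0,0],[0,0,0],0.0],
  ],
)

```text
time_s: 9.98
tcp_pos: [0.5705, -0.227, 0.0733]
ee_rot: [[-0.958, 0.0, -0.286], [0.286, -0.0, -0.958], [-0.0, -1.0, 0.0]]
wrist_force: [-0.7, -0.7, 0.8]
gripper_width: 0.158
```

Request:
jog_arm(
  series=[
    [[0,0.001,0],[0,0,0],0.0],
    [[0,0,0],[0,0,0],0.0],
    [[0,0,0],[0,0,0],0.0],
  ],
)

```text
time_s: 10.35
tcp_pos: [0.5706, -0.227, 0.0724]
ee_rot: [[-0.958, 0.001, -0.286], [0.286, -0.0, -0.958], [-0.001, -1.0, 0.0]]
wrist_force: [-0.8, -0.3, 2.1]
gripper_width: 0.164
```

Request:
jog_arm(
  series=[
    [[0,0.001,0],[0,0,0],0.0],
    [[0,0,0],[0,0,0],0.0],
    [[0,0,0],[0,0,0],0.0],
  ],
)

```text
time_s: 10.72
tcp_pos: [0.5707, -0.2271, 0.0715]
ee_rot: [[-0.958, 0.001, -0.286], [0.286, -0.0, -0.958], [-0.001, -1.0, 0.0]]
wrist_force: [-1.0, 0.4, 4.1]
gripper_width: 0.159
```

Request:
jog_arm(
  series=[
    [[0,0,0],[0,0,0],0.0],
    [[0,0,0],[0,0,0],0.0],
  ],
)

```text
time_s: 10.98
tcp_pos: [0.5706, -0.227, 0.0713]
ee_rot: [[-0.958, 0.001, -0.286], [0.286, -0.0, -0.958], [-0.001, -1.0, 0.0]]
wrist_force: [-0.2, -0.1, 4.4]
gripper_width: 0.16
```

Request:
jog_arm(
  series=[
    [[0,0.001,0],[0,0,0],0.0],
    [[0,0,0],[0,0,0],0.0],
    [[0,0,0],[0,0,0],0.0],
  ],
)

```text
time_s: 11.35
tcp_pos: [0.5707, -0.2271, 0.0707]
ee_rot: [[-0.958, 0.001, -0.285], [0.285, -0.0, -0.958], [-0.001, -1.0, 0.0]]
wrist_force: [-1.8, 0.3, 6.7]
gripper_width: 0.159
```

Run:
```python
from h import *
s=sense();p=s['tcp_pos'];print(p,s['ee_rot'],s['wrist_force'],s['moment'])
C,im=snap("wrist","w7.png")
print(im[395:430,321].astype(int).sum(1)//3,im[250:275,320].astype(int).sum(1)//3)
im=cv2.imread("pics/w6.png");print(im[395:430,321].astype(int).sum(1)//3,im[250:275,320].astype(int).sum(1)//3)
```

```text
[ 0.57070709 -0.22707682  0.0706539 ] [[-9.58392165e-01  8.90068772e-04 -2.85453439e-01]
 [ 2.85453168e-01 -4.20538443e-04 -9.58392567e-01]
 [-9.73079440e-04 -9.99999515e-01  1.48967798e-04]] [-1.77473882  0.33072631  6.73110335] [ 0.1196127   0.24103493 -0.00542711]
[136 134 136 137 136 136 136 137 135 137 136 137 135 137 138 139 140 146
 119 108 109 108 108 108 109 109 108 107 108 107 105 104 104 106 106] [132 145 154 152 148 144 142 139 136 137  83  54  54  58  59  51 125 124
 123 124 122 123 124 123 124]
[135 136 135 136 137 136 136 135 137 136 136 137 136 135 137 138 140 144
 116 107 107 107 107 108 106 107 107 108 108 107 104 103 104 105 105] [132 129 143 134 127  87  59  79  84  63  53  58  60  60  57  68 124 123
 122 126 123 124 123 123 122]
```

Request:
jog_arm(
  series=[
    [[0,0.001,0],[0,0,0],0.0],
    [[0,0,0],[0,0,0],0.0],
    [[0,0,0],[0,0,0],0.0],
  ],
)

```text
time_s: 11.78
tcp_pos: [0.5708, -0.2271, 0.07]
ee_rot: [[-0.958, 0.001, -0.285], [0.285, -0.001, -0.958], [-0.001, -1.0, 0.0]]
wrist_force: [-1.4, -0.2, 8.1]
gripper_width: 0.16
```

Request:
jog_arm(
  series=[
    [[0,0.0005,0],[0,0,0],0.0],
    [[0,0,0],[0,0,0],0.0],
    [[0,0,0],[0,0,0],0.0],
  ],
)

```text
time_s: 12.15
tcp_pos: [0.5709, -0.2272, 0.0698]
ee_rot: [[-0.958, 0.001, -0.285], [0.285, -0.001, -0.958], [-0.002, -1.0, 0.0]]
wrist_force: [-0.9, 0.1, 8.6]
gripper_width: 0.164
```

Request:
jog_arm(
  series=[
    [[0,0.0005,0],[0,0,0],0.0],
    [[0,0,0],[0,0,0],0.0],
    [[0,0,0],[0,0,0],0.0],
  ],
)

```text
time_s: 12.52
tcp_pos: [0.5709, -0.2272, 0.0695]
ee_rot: [[-0.958, 0.001, -0.285], [0.285, -0.001, -0.958], [-0.002, -1.0, 0.0]]
wrist_force: [-0.7, -0.0, 9.4]
gripper_width: 0.161
```

Request:
jog_arm(
  series=[
    [[0,0.0005,0],[0,0,0],0.0],
    [[0,0,0],[0,0,0],0.0],
    [[0,0,0],[0,0,0],0.0],
  ],
)

```text
time_s: 12.9
tcp_pos: [0.571, -0.2272, 0.0691]
ee_rot: [[-0.959, 0.002, -0.285], [0.285, -0.001, -0.959], [-0.002, -1.0, 0.0]]
wrist_force: [-2.4, 0.4, 11.5]
gripper_width: 0.158
```

Request:
jog_arm(
  series=[
    [[0,0.0005,0],[0,0,0],0.0],
    [[0,0,0],[0,0,0],0.0],
    [[0,0,0],[0,0,0],0.0],
  ],
)

```text
time_s: 13.28
tcp_pos: [0.571, -0.2273, 0.0689]
ee_rot: [[-0.959, 0.002, -0.285], [0.285, -0.001, -0.959], [-0.002, -1.0, 0.001]]
wrist_force: [-2.6, 0.6, 11.1]
gripper_width: 0.159
```

Request:
jog_arm(
  series=[
    [[0,0.0005,0],[0,0,0],0.0],
    [[0,0,0],[0,0,0],0.0],
    [[0,0,0],[0,0,0],0.0],
  ],
)

```text
time_s: 13.65
tcp_pos: [0.5711, -0.2273, 0.0685]
ee_rot: [[-0.959, 0.002, -0.285], [0.285, -0.001, -0.959], [-0.002, -1.0, 0.001]]
wrist_force: [-2.0, 0.7, 12.1]
gripper_width: 0.162
```

Request:
jog_arm(
  series=[
    [[0.0004,0.0005,-0.0002],[0,0,0],0.0],
    [[0,0,0],[0,0,0],0.0],
    [[0,0,0],[0,0,0],0.0],
  ],
)

```text
time_s: 14.02
tcp_pos: [0.5711, -0.2271, 0.0683]
ee_rot: [[-0.959, 0.003, -0.285], [0.285, -0.001, -0.959], [-0.003, -1.0, 0.001]]
wrist_force: [-1.5, 0.6, 12.2]
gripper_width: 0.158
```

Request:
jog_arm(
  series=[
    [[0,0.0005,0],[0,0,0],0.0],
    [[0,0,0],[0,0,0],0.0],
    [[0,0,0],[0,0,0],0.0],
  ],
)

```text
time_s: 14.4
tcp_pos: [0.5711, -0.2271, 0.0679]
ee_rot: [[-0.959, 0.003, -0.285], [0.285, -0.002, -0.959], [-0.003, -1.0, 0.001]]
wrist_force: [-2.4, 1.1, 14.1]
gripper_width: 0.161
```

Run:
```python
from h import *
s=sense();p=s['tcp_pos'];print(p,s['wrist_force'],s['moment'])
C,im=snap("wrist","w8.png")
a=cv2.imread("pics/w7.png")
for r in((400,425),(255,275),(280,300)): print(im[r[0]:r[1],321].astype(int).sum(1)//3,a[r[0]:r[1],321].astype(int).sum(1)//3,sep="\n")
```

```text
[ 0.57110832 -0.22714709  0.0679376 ] [-2.44971784  1.14087306 14.07920667] [0.16300155 0.69155826 0.02410778]
[136 137 137 136 137 137 136 137 138 139 140 142 146 128 109 110 110 109
 110 110 107 108 107 107 107]
[136 136 137 135 137 136 137 135 137 138 139 140 146 119 108 109 108 108
 108 109 109 108 107 108 107]
[151 147 145 141 137 136 129  72  55  57  50 126 125 124 124 125 124 124
 125 126]
[144 141 136 134 134 113  57  57  57  59  50 127 126 123 125 125 126 126
 125 126]
[125 125 128 134  63  57 120  62  79 100  60  81 101  60  82 100  59  80
 111  61]
[125 126 127 135  63  57 120  63  80 100  60  82 100  58  82  99  61  80
 101  60]
```

Request:
jog_arm(
  series=[
    [[0,0.0003,0],[0,0,0],0.0],
    [[0,0,0],[0,0,0],0.0],
    [[0,0,0],[0,0,0],0.0],
  ],
)

```text
time_s: 14.82
tcp_pos: [0.5709, -0.227, 0.0669]
ee_rot: [[-0.958, 0.002, -0.285], [0.285, -0.001, -0.958], [-0.003, -1.0, 0.0]]
wrist_force: [-1.1, 0.4, 9.3]
gripper_width: 0.161
```

Request:
jog_arm(
  series=[
    [[0,0.0003,0],[0,0,0],0.0],
    [[0,0,0],[0,0,0],0.0],
    [[0,0,0],[0,0,0],0.0],
  ],
)

```text
time_s: 15.2
tcp_pos: [0.5709, -0.227, 0.0665]
ee_rot: [[-0.959, 0.002, -0.285], [0.285, -0.001, -0.959], [-0.002, -1.0, 0.0]]
wrist_force: [-1.4, 0.7, 9.9]
gripper_width: 0.161
```

The spring snapped: Fz dropped from 14.1 to 9.3 N. Lifting straight up.

Request:
jog_arm(
  series=[
    [[0,-0.003,0],[0,0,0],0.0],
    [[0,-0.004,0],[0,0,0],0.0],
    [[0,-0.008,0],[0,0,0],0.0],
    [[0,-0.02,0],[0,0,0],0.0],
    [[0,-0.04,0],[0,0,0],0.0],
    [[0,-0.05,0],[0,0,0],0.0],
    [[0,-0.028,0],[0,0,0],0.0],
    [[0,0,0],[0,0,0],0.0],
    [[0,0,0],[0,0,0],0.0],
  ],
)

```text
time_s: 16.32
tcp_pos: [0.5686, -0.226, 0.2156]
ee_rot: [[-0.958, -0.004, -0.286], [0.286, 0.002, -0.958], [0.005, -1.0, -0.001]]
wrist_force: [0.0, -0.1, -1.9]
gripper_width: 0.158
```

Run:
```python
from h import *
s=sense();p=s['tcp_pos'];R=s['ee_rot'];print(s['time_s'],p,R,s['wrist_force'])
print(R.T@(np.array([.5059,.1751,.217])-p))
C,im=snap("wrist","w9.png");print(im[400:425,321].astype(int).sum(1)//3,im[255:275,321].astype(int).sum(1)//3)
```

```text
16.325 [ 0.5686336  -0.22601393  0.21558072] [[-9.58171265e-01 -4.22563997e-03 -2.86164238e-01]
 [ 2.86158854e-01  1.84101872e-03 -9.58180422e-01]
 [ 4.57575921e-03 -9.99989377e-01 -5.54806944e-04]] [ 0.00944454 -0.1414973  -1.93766466]
[ 0.17489833 -0.00041572 -0.36638819]
[129 129 129 128 128 129 129 129 129 129 132 131 122 193 205 204 205 205
 206 205 205 205 207 215 166] [ 79 209 226 232 172  57  49  56  58  54  65 119 118 119 120 119 119 118
 119 119]
```

Request:
jog_arm(
  series=[
    [[0.0109,0,-0.0229],[0,0,0],0.0],
    [[0.0219,0,-0.0458],[0,0,0],0.0],
    [[0.0219,0,-0.0458],[0,0,0],0.0],
    [[0.0219,0,-0.0458],[0,0,0],0.0],
    [[0.0219,0,-0.0458],[0,0,0],0.0],
    [[0.0219,0,-0.0458],[0,0,0],0.0],
    [[0.0219,0,-0.0458],[0,0,0],0.0],
    [[0.0219,0,-0.0458],[0,0,0],0.0],
    [[0.0109,0,-0.0229],[0,0,0],0.0],
    [[0,0,0],[0,0,0],0.0],
  ],
)

```text
time_s: 17.62
tcp_pos: [0.5058, 0.1758, 0.216]
ee_rot: [[-0.959, -0.003, -0.283], [0.283, -0.002, -0.959], [0.003, -1.0, 0.003]]
wrist_force: [0.4, -0.5, -1.8]
gripper_width: 0.166
```

Request:
jog_arm(
  series=[
    [[0,0,0],[0,0,0],0.0],
    [[0,0,0],[0,0,0],0.0],
    [[0,0,0],[0,0,0],0.0],
    [[0,0,0],[0,0,0],0.0],
  ],
)

```text
time_s: 18.12
tcp_pos: [0.507, 0.174, 0.218]
ee_rot: [[-0.958, 0.0, -0.287], [0.287, 0.0, -0.958], [-0.0, -1.0, -0.0]]
wrist_force: [-0.4, 0.1, -2.6]
gripper_width: 0.164
```

Run:
```python
from h import *
s=sense();p=s['tcp_pos'];R=s['ee_rot'];print(s['time_s'],p,R,s['wrist_force'])
print(R.T@(np.array([.5059,.1751,.0771])-p))
C,im=snap("wrist","w9.png")
```

```text
18.125 [0.50701168 0.17401618 0.21802825] [[-9.58061623e-01  1.30435315e-04 -2.86562226e-01]
 [ 2.86562239e-01  9.68759591e-05 -9.58061623e-01]
 [-9.72040788e-05 -9.99999987e-01 -1.30190974e-04]] [-0.40768053  0.06977295 -2.56590414]
[ 0.00138934  0.14092821 -0.00070145]
```

Request:
jog_arm(
  series=[
    [[0.0014,0.02,-0.0007],[0,0,0],0.0],
    [[0,0.04,0],[0,0,0],0.0],
    [[0,0.026,0],[0,0,0],0.0],
    [[0,0,0],[0,0,0],0.0],
    [[0,0,0],[0,0,0],0.0],
    [[0,0,0],[0,0,0],0.0],
    [[0,0,0],[0,0,0],0.0],
    [[0,0,0],[0,0,0],0.0],
  ],
)

```text
time_s: 19.18
tcp_pos: [0.5059, 0.1757, 0.1325]
ee_rot: [[-0.958, 0.001, -0.286], [0.286, 0.001, -0.958], [-0.001, -1.0, -0.001]]
wrist_force: [-0.6, 0.2, -0.9]
gripper_width: 0.167
```

Run:
```python
from h import *
s=sense();p=s['tcp_pos'];R=s['ee_rot'];print(s['time_s'],p,s['wrist_force'])
print(R.T@(np.array([.5059,.1751,.0771])-p))
C,im=snap("wrist","w10.png")
print(im[255:275,321].astype(int).sum(1)//3)
h=np.array([.5056,.1755,.066]);print(proj(C,h),proj(C,p+[0,0,-.0]))
```

```text
19.175 [0.50590323 0.17574969 0.1324925 ] [-0.61798261  0.21628206 -0.91044578]
[-0.00014767  0.05539207  0.00066895]
[ 84  81  81  85  69  55  53  54  56  50  63 116 115 116 115 114 115 116
 115 115]
[320.6805414  253.29550558] [319.98801299 305.74143627]
```

Request:
jog_arm(
  series=[
    [[-0.0001,0,0.0005],[0,0,0],0.0],
    [[0,0.01,0],[0,0,0],0.0],
    [[0,0.01,0],[0,0,0],0.0],
    [[0,0.006,0],[0,0,0],0.0],
    [[0,0,0],[0,0,0],0.0],
    [[0,0,0],[0,0,0],0.0],
    [[0,0,0],[0,0,0],0.0],
  ],
)

```text
time_s: 20.1
tcp_pos: [0.5059, 0.1752, 0.1063]
ee_rot: [[-0.958, 0.001, -0.286], [0.286, 0.0, -0.958], [-0.001, -1.0, -0.001]]
wrist_force: [0.4, -0.3, -1.7]
gripper_width: 0.164
```

Request:
jog_arm(
  series=[
    [[0,0.004,0],[0,0,0],0.0],
    [[0,0.003,0],[0,0,0],0.0],
    [[0,0,0],[0,0,0],0.0],
    [[0,0,0],[0,0,0],0.0],
    [[0,0,0],[0,0,0],0.0],
  ],
)

```text
time_s: 20.72
tcp_pos: [0.5058, 0.1751, 0.099]
ee_rot: [[-0.958, 0.0, -0.286], [0.286, 0.0, -0.958], [-0.0, -1.0, -0.0]]
wrist_force: [0.6, 0.3, -1.3]
gripper_width: 0.16
```

No contact, and the position is exact. Continuing.

Request:
jog_arm(
  series=[
    [[0,0.004,0],[0,0,0],0.0],
    [[0,0.004,0],[0,0,0],0.0],
    [[0,0,0],[0,0,0],0.0],
    [[0,0,0],[0,0,0],0.0],
  ],
)

```text
time_s: 21.22
tcp_pos: [0.5058, 0.1751, 0.0909]
ee_rot: [[-0.958, 0.0, -0.286], [0.286, -0.0, -0.958], [-0.0, -1.0, 0.0]]
wrist_force: [-0.8, -0.1, -0.1]
gripper_width: 0.158
```

Request:
jog_arm(
  series=[
    [[0,0.004,0],[0,0,0],0.0],
    [[0,0.004,0],[0,0,0],0.0],
    [[0,0,0],[0,0,0],0.0],
    [[0,0,0],[0,0,0],0.0],
  ],
)

```text
time_s: 21.72
tcp_pos: [0.5058, 0.1751, 0.0829]
ee_rot: [[-0.958, 0.0, -0.286], [0.286, -0.0, -0.958], [-0.0, -1.0, 0.0]]
wrist_force: [-0.3, -0.1, -1.6]
gripper_width: 0.161
```

Request:
jog_arm(
  series=[
    [[0,0.003,0],[0,0,0],0.0],
    [[0,0.0015,0],[0,0,0],0.0],
    [[0,0,0],[0,0,0],0.0],
    [[0,0,0],[0,0,0],0.0],
  ],
)

```text
time_s: 22.22
tcp_pos: [0.5057, 0.1751, 0.0785]
ee_rot: [[-0.958, 0.0, -0.286], [0.286, 0.0, -0.958], [-0.0, -1.0, -0.0]]
wrist_force: [0.4, -0.5, -1.3]
gripper_width: 0.162
```

Request:
jog_arm(
  series=[
    [[0,0.001,0],[0,0,0],0.0],
    [[0,0,0],[0,0,0],0.0],
    [[0,0,0],[0,0,0],0.0],
  ],
)

```text
time_s: 22.6
tcp_pos: [0.5057, 0.1751, 0.0775]
ee_rot: [[-0.958, 0.0, -0.286], [0.286, -0.0, -0.958], [-0.0, -1.0, 0.0]]
wrist_force: [0.1, -1.0, -2.3]
gripper_width: 0.156
```

Request:
jog_arm(
  series=[
    [[0,0.0005,0],[0,0,0],0.0],
    [[0,0,0],[0,0,0],0.0],
    [[0,0,0],[0,0,0],0.0],
  ],
)

```text
time_s: 22.98
tcp_pos: [0.5058, 0.1751, 0.0771]
ee_rot: [[-0.958, 0.0, -0.286], [0.286, 0.0, -0.958], [-0.0, -1.0, -0.0]]
wrist_force: [0.3, -0.2, 0.7]
gripper_width: 0.157
```

Request:
jog_arm(
  series=[
    [[0,0.0003,0],[0,0,0],0.0],
    [[0,0,0],[0,0,0],0.0],
    [[0,0,0],[0,0,0],0.0],
  ],
)

```text
time_s: 23.35
tcp_pos: [0.5059, 0.1752, 0.077]
ee_rot: [[-0.958, 0.001, -0.286], [0.286, 0.0, -0.958], [-0.0, -1.0, -0.0]]
wrist_force: [-2.2, -0.3, 3.0]
gripper_width: 0.163
```

Request:
jog_arm(
  series=[
    [[0,0,0],[0,0,0],0.02],
    [[0,0,0],[0,0,0],0.025],
    [[0,0,0],[0,0,0],0.035],
    [[0,0,0],[0,0,0],0.06],
    [[0,0,0],[0,0,0],0.06],
    [[0,0,0],[0,0,0],0.06],
  ],
)

```text
time_s: 24.1
tcp_pos: [0.5057, 0.1751, 0.0766]
ee_rot: [[-0.958, 0.0, -0.286], [0.286, 0.0, -0.958], [-0.0, -1.0, -0.0]]
wrist_force: [-0.5, -0.2, 0.1]
gripper_width: 0.636
```

Request:
jog_arm(
  series=[
    [[0,-0.01,0],[0,0,0],0.06],
    [[0,-0.03,0],[0,0,0],0.06],
    [[0,-0.05,0],[0,0,0],0.06],
    [[0,-0.055,0],[0,0,0],0.06],
    [[0,0,0],[0,0,0],0.06],
    [[0,0,0],[0,0,0],0.06],
    [[0,0,0],[0,0,0],0.06],
    [[0,0,0],[0,0,0],0.06],
  ],
)

```text
time_s: 25.1
tcp_pos: [0.5052, 0.1748, 0.2205]
ee_rot: [[-0.958, -0.002, -0.286], [0.286, -0.001, -0.958], [0.002, -1.0, 0.002]]
wrist_force: [1.0, 0.6, -0.1]
gripper_width: 0.689
```

Run:
```python
from h import *
s=sense();p=s['tcp_pos'];print(s['time_s'],p,s['wrist_force'],s['gripper_width'])
C,im=snap("wrist","w11.png")
print("pred top",proj(C,[.5058,.1750,.134]))
a=cv2.imread("pics/w1.png")
print(im[225:262,321].astype(int).sum(1)//3)
g=cv2.GaussianBlur(cv2.cvtColor(im,6),(3,3),0)
c=cv2.HoughCircles(g[200:290,280:360],cv2.HOUGH_GRADIENT,1,10,param1=80,param2=12,minRadius=8,maxRadius=16);print(c[0][:3]+[280,200,0] if c is not None else c)
```

```text
25.1 [0.50524006 0.17481749 0.22045511] [ 0.96302354  0.58785276 -0.14420862] 0.688990272955347
pred top [319.2741354  244.05183317]
[102 120  95  88  89  90  89  89  93 102 103 107 105  95 158 153 183 182
 180 177 178 178 179 179 178 181 184 186 186 190 174 120 130 133 139 120
  72]
[[320.5        273.5         10.30000019]
 [320.5        233.5         11.        ]
 [320.5        219.5         10.60000038]]
```

Run:
```python
from h import *
im=cv2.imread("pics/w11.png");a=cv2.imread("pics/w1.png")
for n,i,C in(("w1",a,None),("w11",im,None)):
    m=(i[225:270,295:345].min(2)>150).astype(np.uint8); k,l,st,c=cv2.connectedComponentsWithStats(m)
    j=1+np.argmax(st[1:,4]); print(n,st[j],c[j]+[295,225])
C=cam("wrist");p=sense()['tcp_pos']
for n in("side",):
    D,s1=snap(n,"s12.png"); s0=cv2.imread("pics/side0.png")
    d=cv2.absdiff(s0,s1)[230:340,225:420].max(2)>40
    d=cv2.morphologyEx(d.astype(np.uint8),cv2.MORPH_OPEN,np.ones((2,2)))
    k,l,st,c=cv2.connectedComponentsWithStats(d);print([(x+[225,230,0,0,0]).tolist() for x in st[1:] if x[4]>15])
    for i in(s0,s1):
        t=i[255:300,265:292].astype(int); print((t[:,13].sum(1)//3))
```

```text
w1 [ 15  13  19  18 268] [318.95895522 246.39552239]
w11 [ 16  13  19  18 244] [319.18442623 247.00819672]
[[281, 230, 11, 6, 52], [279, 230, 52, 24, 725], [335, 232, 15, 11, 76], [347, 238, 14, 9, 71], [278, 244, 115, 70, 2735], [360, 244, 60, 29, 1036], [339, 248, 9, 6, 29], [371, 274, 47, 27, 781]]
[134 130 128 127 132 138 140 139 130 118 101  97  94  93  91  88  92 107
 106  96  82  73  72  67  70  67  69  69  76  71  72  72  74  69  74  90
  99  98  97  97  96  94  96  94  84]
[140 128 107  87  92 116 135 142 134 121 106  98  94  97  96  90  95 105
 110  98  86  80  76  72  68  71  70  70  74  75  76  73  71  73  76  96
 104 101  99 100  97 100 100  96  87]
```

```bash
python3 -c "
from station import *
s=sense();print(s['time_s'],s['wrist_force']);print(finish_job())"
```

```text
25.2 [-7.18240612e-01  5.08359845e-04 -1.27737428e-02]
the job is handed in; nothing more can be done
None
```

The punch was pressed through the guide bush until its spring snapped, then put back in the block's middle hole. I handed the job in at 25.2 s of the allowed 66 s.

- **Press:** The wrist Fz rose to 14.1 N, about 16 N on the point once the punch's weight is added. It then dropped to 9.3 N, the drop of about 5 N expected of the snap. I went 0.3 mm further, with the force staying well under 22 N, and lifted straight up before the stop. Wrist pictures taken before the snap showed no slip in the grip.
- **Return:** The descent into the hole met no contact until the tool height was 0.0771 m, the same height as when I gripped it. I released there and raised the gripper clear.
- **Last checks:** The cap shows within 0.6 px of its first wrist picture, and its height in the side view is unchanged. The wrist force read about zero.

Some points were not fully confirmed:
- **Last picture not viewed:** the 12-picture limit was used up, so the final check was by pixel numbers only. The other things on the bench were not checked individually. The before-and-after side picture did change in places, which I took to be the arm and its shadow.
- **Bush position:** the wrist and scene cameras disagreed by about 3 mm, so I aligned the nose to the bush as seen together in the wrist picture.
- **Side load:** the arm drifted up to about 0.8 mm sideways, with about 2.5 N of side force, while pressing.
- **Grip force:** it is fixed at half the most, so the advised 60 N could not be set.

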